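# Make up two airbrush kits

### The job

Make up the two airbrush kits from the stock on the bench: in the steel box tray, the round squeeze bottle goes in the narrow compartment and the lidded jar in the wide one; in the wooden block, the square dropper bottle goes in the small well and the empty steel cup in the large well. Set each one down (do not drop it in) so that it stands upright on the floor of its own compartment or well, and leave the tape roll, the brass coupling and the flat tin where they are.

Things in the scene. Friction and masses are not known exactly. Their poses are not given: they have to be found in the camera images.
- dropper_bottle: Square dropper bottle: grey square body 34 x 34 mm and 60 mm high with a blank paper band, on top a slim black conical dropper cap, 94 mm high in all; about 70 g, closed. Origin at the centre of its underside, z up. x and y are square to the flat sides of the body. Grip the body across two flat sides, about 45 mm above its underside.
- squeeze_bottle: Round white squeeze bottle: body 42 mm in diameter, straight to 70 mm height, then a grey nozzle to 104 mm; blank paper band; about 90 g, closed. Origin at the centre of its underside, z up. Grip the body about 45 mm above its underside.
- jar: Low round glass jar with dark contents and a flat black screw lid: 64 mm high, lid 58 mm in diameter (from 46 mm height up), glass 56 mm; about 160 g; lid does not come off. Origin at the centre of its underside, z up. Grip it about 50 mm above its underside.
- cup: Plain steel mixing cup, open at the top, straight-sided: 54 mm in diameter, 70 mm high, wall 3 mm, empty; about 90 g. Origin at the centre of its underside, z up. Can be gripped across the outside about 48 mm above its underside.
- box_tray: Rectangular dark sheet-steel tray with two rectangular compartments, fixed to the table: 92 mm (x) by 164 mm (y) outside, walls and divider 22 mm high and 4 mm thick, inner floor 4 mm above the table. Origin at the centre of its underside, long side along its y. The narrow compartment (84 x 66 mm) is centred at y = -45 mm, the wide one (84 x 86 mm) at y = +35 mm, both at x = 0.
- well_block: Wooden carrier block with two round wells, fixed to the table: 100 mm (x) by 180 mm (y), 24 mm high, wells 18 mm deep, their floors 6 mm above the table. Origin at the centre of its underside, long side along its y. The smaller well, 70 mm in diameter, is centred at y = -48 mm, the larger, 82 mm, at y = +36 mm, both at x = 0.
- tape_roll: Roll of masking tape lying flat: 84 mm outer, 60 mm inner diameter, 25 mm high. Origin at the centre of its underside, z up. Stays where it is.
- coupling: Brass and steel air coupling standing on end: 30 mm in diameter, 40 mm high. Origin at the centre of its underside, z up. Stays where it is.
- flat_tin: Flat closed aluminium tin: 72 mm in diameter, 28 mm high. Origin at the centre of its underside, z up. Stays where it is.
There are look-alikes about, which are no part of the job. Leave any orange or red look-alike of the squeeze_bottle alone.

How it is judged:
At the end, for the whole second after the job is handed in: Each of the four stands in its own compartment or well, released, at rest, upright within 0.12 rad, underside within 6 mm of the floor there, centre inside it (wells: within 22 mm along each block axis); tape roll, coupling and flat tin within 30 mm of their starts (x of squeeze_bottle in the frame of box_tray between -0.045 and 0.045 m and y of squeeze_bottle in the frame of box_tray between -0.079 and -0.011 m and z of each of squeeze_bottle, jar in the frame of box_tray below 0.01 m and angle between each of squeeze_bottle, jar, dropper_bottle, cup's own z axis and vertical below 0.12 rad and linear speed of each of squeeze_bottle, jar, dropper_bottle, cup below 0.02 m/s and angular speed of each of squeeze_bottle, jar, dropper_bottle, cup below 0.3 rad/s and x of jar in the frame of box_tray between -0.045 and 0.045 m and y of jar in the frame of box_tray between -0.009 and 0.079 m and x of dropper_bottle in the frame of well_block between -0.022 and 0.022 m and y of dropper_bottle in the frame of well_block between -0.07 and -0.026 m and z of each of dropper_bottle, cup in the frame of well_block below 0.012 m and x of cup in the frame of well_block between -0.022 and 0.022 m and y of cup in the frame of well_block between 0.014 and 0.058 m and distance of each of tape_roll, coupling, flat_tin from where it was at the start of the episode below 0.03 m); the robot touches nothing.
It fails at once if one of the four is dropped or thrown into its carrier (faster than 0.7 m/s while less than 50 mm above the carrier's underside) ((horizontal distance between squeeze_bottle and box_tray below 0.09 m and z of squeeze_bottle in the frame of box_tray below 0.05 m and linear speed of squeeze_bottle above 0.7 m/s) or (horizontal distance between jar and box_tray below 0.09 m and z of jar in the frame of box_tray below 0.05 m and linear speed of jar above 0.7 m/s) or (horizontal distance between dropper_bottle and well_block below 0.09 m and z of dropper_bottle in the frame of well_block below 0.05 m and linear speed of dropper_bottle above 0.7 m/s) or (horizontal distance between cup and well_block below 0.09 m and z of cup in the frame of well_block below 0.05 m and linear speed of cup above 0.7 m/s)).
It fails at once if the tape roll, the coupling or the flat tin is moved by more than 30 mm (distance of any of tape_roll, coupling, flat_tin from where it was at the start of the episode above 0.03 m).
It also fails if it takes over 88 s, if anything falls off the work surface, if the arm or the gripper's body presses on something with over 40 N, if the wrist force passes 120 N, or if a joint passes its speed limit or range.

### The arm

A 7-joint arm with a two-finger parallel gripper is mounted at the origin on the work surface. World frame = base frame: x ahead of the robot, y to its left, z up, the work surface at z = 0. Lengths are in m, angles in rad, forces in N, time in s.
With the tool pointing down it reaches from about 0.425 to 1.025 m from the base axis. Payload 3.6 kg.
Tool frame: the origin (TCP) lies at the very end of the fingers, on their centre line; the grasp point (between the pads) lies pinch_z behind it (pinch_z is the distance from the TCP to the grasp point, in m); y points along the fingers, z is the direction in which the jaws open and shut, and the axes are right-handed (so a half turn about y gives the same grasp; the last joint's range is limited). The gripper opens to 85 mm and grips with 20 to 120 N. Pads are 22 mm wide; open, the fingers measure 114 mm over their backs; the gripper's body (76 mm by 85 mm) begins 54 mm behind the grasp point. The pads swing forward as they close: fully open they stand 13 mm farther back than shut.
Start: joints at [-1.435, 0.591, 0.048, 1.609, -0.033, 0.943, -0.034], TCP at [0.164, 0.706, 0.231] pointing down, gripper open.
Joint ranges: [-2.69, 2.69], [-0.47, 2.24], [-1.27, 1.36], [0.19, 2.51], [-1.53, 4.68], [0.08, 2.07], [-3.09, 3.09]. Speed limits (rad/s): [2.57, 2.57, 3.14, 3.14, 3.14, 3.14, 3.14].

### API

Orientations are given as a rotation vector (axis times angle).
In Python, from plant import sense, capture, camera_params, hand_in, search_frame, tip_of, pinch_z gives the robot as it stands.
- The arm moves only by the shell command python3 -m handwheel 'ROWS' [FORCE]. ROWS is JSON, a list of rows, each an object of numbers: "dx", "dy", "dz": the shift along the tool's x, y, z in mm; "turn": the turn about the tool's y in rad; "fingers": the opening, from 0 (shut) to 1 (fully open). A call has 1 to 10 rows; each row is the pose to reach, as a shift and turn from the pose commanded when the call began, along the tool's axes at that moment; what a row does not reach only later rows make up. A row lasts 1/10 s, in which the tool goes at most 50 mm and 8.59 degrees, less where a joint would pass 70% of its speed; a pose out of reach is approached as far as the arm can. A call with a gripper value outside its range is refused whole. The fingers move at their own pace and stop on an object; FORCE is the grip in N (left out, the last holds). Time passes only in rows, so rows that repeat a pose let the fingers close. It gives the time, the measured TCP pose, the force and the opening at its end, in the units of the state.
- sense(): the state, without advancing time (a new reading comes with each control period).
- capture(name): name is "side" or "top"; returns (picture, depth): 384x512x3 uint8, blue, green, red; 384x512 float32, m along the optical axis (not along the pixel's ray), 0 where there is no reading.
- camera_params(name): a dict with "vfov" (degrees; the focal length in pixels is half the picture's height over the tangent of half this angle, whatever the lens; pixels are square), "cx", "cy" (the principal point, pixels), "R" (3x3) and "t" (3): a world point X has camera coordinates R X + t. Camera axes: x right, y down, z forward; pixel columns grow to the right and rows downward; lengths in m; the calibration is good to about 2 mm. A picture is of the moment at which its call begins. camera_params takes no time and is no camera call.
- hand_in(): hands the job in, once; it reports no verdict.
Trained networks look in the newest picture that a camera, given by its name, has taken for a name from the list of things; names that differ only in an ending like _2 or _b are one class to them, and where a whole thing is asked for, a point or a joint stands for the part that bears it (a point fixed in the world has none). Each returns a list of dicts, best first, with "conf" (0 to 1); they miss things now and then, are a little off and sometimes report something else, mostly with a low value. They report only what shows in the picture. A call takes as long as a camera call. They do not tell look-alikes from the thing itself.
- search_frame(camera, query): "location" ([x, y, z] in m, in the coordinates of the camera as it stood for that picture, good to about 4 mm: the middle of the surface that is visible of it).
- tip_of(camera, query): "location" ([x, y, z] in m, in the coordinates of the camera as it stood for that picture, good to about 4 mm: a listed point, or the origin of a listed thing).
The state is a dict: "clock": time; "joint_positions": joint angles; "joint_velocities": joint speeds; "tau": joint torques, N m; "position": TCP position; "orientation": TCP orientation; "force": force on the tool from outside, world axes, zero at the start; "wrist_torque": the same for the moment, N m; "grip_width": finger opening in m.
Only numpy, scipy, OpenCV 4.12 (cv2) and the standard library are available. Lean on these libraries where they do the work, as an engineer would, in place of code of your own. Each camera call takes 0.05 s, during which the arm holds its last target.

## Working session

There is one attempt and no reset: what is moved stays moved. The work goes in short steps, Python scripts to look and compute and a shell command to move; the robot and the scene stay as the last step left them, time stands still between calls to the robot, and variables do not carry over. Pictures are saved under pics/ and viewed, and the job is handed in when it is done.

```bash
mkdir -p pics; ls; cat > h.py <<'E'
import numpy as np, cv2
from plant import *
from scipy.spatial.transform import Rotation as Rn
def w(cam,p):
    c=camera_params(cam); return np.array(c["R"]).T@(np.array(p)-np.array(c["t"]))
def px(cam,X):
    c=camera_params(cam); f=192/np.tan(np.radians(c["vfov"]/2)); q=np.array(c["R"])@np.array(X)+np.array(c["t"])
    return q[0]/q[2]*f+c["cx"], q[1]/q[2]*f+c["cy"]
def cloud(cam,d):
    c=camera_params(cam); f=192/np.tan(np.radians(c["vfov"]/2))
    v,u=np.mgrid[:384,:512]; P=np.stack([(u-c["cx"])/f*d,(v-c["cy"])/f*d,d],-1)
    return (P-np.array(c["t"]))@np.array(c["R"])
E
python3 - <<'E'
from h import *
s=sense(); print(s); print(pinch_z, Rn.from_rotvec(s["orientation"]).as_matrix().round(3))
for n in("top","side"):
    im,d=capture(n); cv2.imwrite(f"pics/{n}0.png",im); np.save(f"{n}0.npy",d)
    c=camera_params(n); print(n,c["vfov"],c["cx"],c["cy"],(-np.array(c["R"]).T@c["t"]).round(3))
    for q in "dropper_bottle squeeze_bottle jar cup box_tray well_block tape_roll coupling flat_tin".split():
        for r in tip_of(n,q):
            X=w(n,r["location"]); print(n,q,round(r["conf"],2),X.round(3),np.round(px(n,X)))
E
```

```text
pics
{'clock': 0.0, 'joint_positions': array([-1.43549569,  0.59209482,  0.04827631,  1.60990578, -0.03329438,
        0.94269321, -0.03372102]), 'joint_velocities': array([-0.00044496, -0.0009364 , -0.00032759, -0.00121452, -0.00043852,
       -0.00054981, -0.00014007]), 'tau': array([-5.47746697e-05, -5.48681796e+01,  1.54636357e+00, -1.98130077e+01,
        9.36374272e-03,  8.63462803e-03,  1.09526159e-06]), 'position': array([0.16422262, 0.70526174, 0.23012661]), 'orientation': array([-1.56562182,  0.17973446, -0.17951014]), 'force': array([-0.6714654 , -0.180863  , -1.01550522]), 'wrist_torque': array([0.04598177, 0.01444515, 0.00503869]), 'grip_width': 0.08477511229107489}
0.0187 [[ 0.974 -0.     0.227]
 [-0.227 -0.002  0.974]
 [ 0.    -1.    -0.002]]
top 48.23677983854584 257.3278340834505 192.39660123504933 [0.405 0.05  1.294]
top dropper_bottle 0.54 [ 0.448 -0.173  0.004] [326. 228.]
top squeeze_bottle 0.74 [0.673 0.062 0.002] [249. 154.]
top squeeze_bottle 0.52 [ 0.603  0.009 -0.   ] [266. 177.]
top squeeze_bottle 0.5 [ 0.68  -0.051 -0.003] [285. 153.]
top jar 0.58 [ 0.455 
[... 477 characters left out ...]
0.003] [164. 225.]
side 50.60612808944174 254.9009108843478 199.84732041086926 [-0.019 -0.731  0.697]
side dropper_bottle 0.87 [ 0.444 -0.173 -0.001] [279. 267.]
side squeeze_bottle 0.95 [ 0.685 -0.046  0.001] [317. 207.]
side squeeze_bottle 0.93 [0.604 0.006 0.004] [284. 207.]
side squeeze_bottle 0.65 [0.677 0.066 0.001] [290. 191.]
side jar 0.75 [0.461 0.309 0.002] [191. 180.]
side cup 0.57 [ 0.558  0.405 -0.001] [202. 161.]
side box_tray 0.76 [0.636 0.202 0.003] [254. 177.]
side well_block 0.57 [ 0.605 -0.207  0.   ] [337. 247.]
side tape_roll 0.75 [ 0.448  0.159 -0.001] [211. 203.]
side coupling 0.58 [ 0.431 -0.319  0.002] [317. 306.]
side flat_tin 0.74 [ 0.431  0.011 -0.   ] [234. 230.]
```

```bash
python3 -c "
import cv2
t=cv2.imread('pics/top0.png');s=cv2.imread('pics/side0.png')
cv2.imwrite('pics/t_c.png',cv2.resize(t[110:270,110:400],None,fx=2.7,fy=2.7,interpolation=2))
cv2.imwrite('pics/s_c.png',cv2.resize(s[110:330,160:420],None,fx=2.7,fy=2.7,interpolation=2))
cv2.imwrite('pics/s_sq.png',cv2.resize(s[150:220,250:350],None,fx=7,fy=7,interpolation=2))
"
```

```text
(no output)
```

View pics/t_c.png

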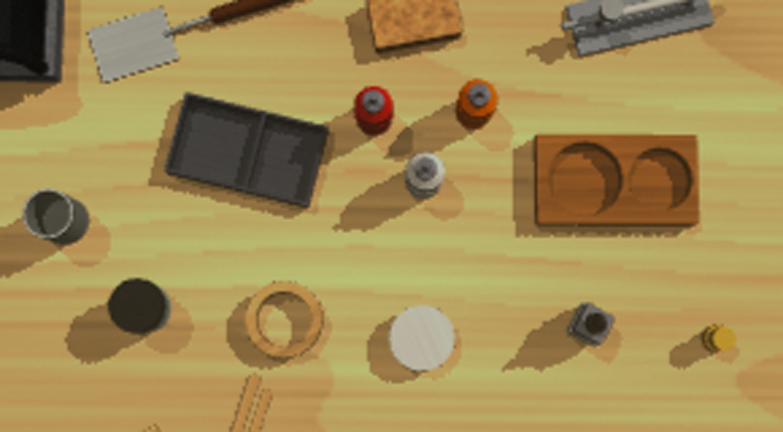

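View pics/s_c.png

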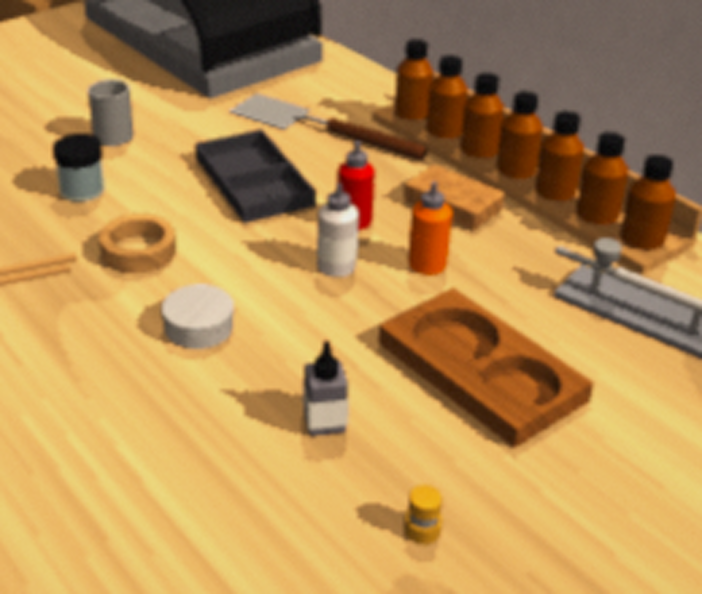

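View pics/s_sq.png

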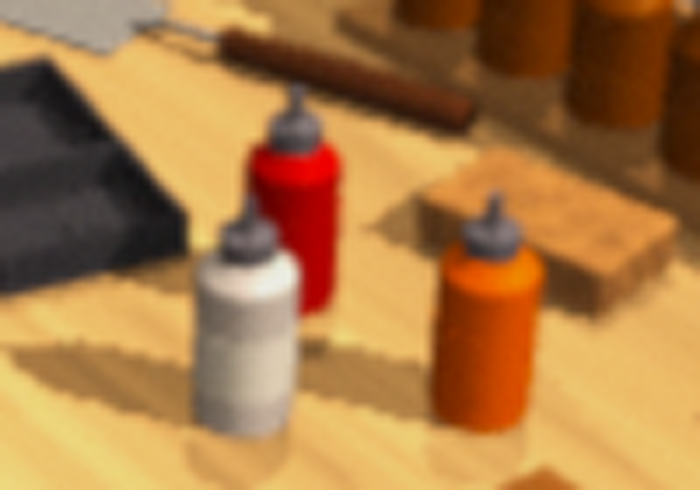

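The squeeze-bottle candidates in the top picture are white (266,177), red (249,154) and orange (285,153). The white one at (0.603, 0.008) fits the description, and the crop confirms it. In the box tray, the wide compartment is on the left (+y). In the block, the large well is on the left. Next I refine the poses from depth.

```bash
python3 - <<'E'
from h import *
d=np.load("top0.npy"); P=cloud("top",d); im=cv2.imread("pics/top0.png")
def near(c,r,z0,z1):
    m=(np.hypot(P[...,0]-c[0],P[...,1]-c[1])<r)&(P[...,2]>z0)&(P[...,2]<z1)&(d>0); return P[m]
for n,c,r,z0,z1 in [("jar",(.457,.311),.05,.055,.075),("cup",(.556,.408),.05,.06,.08),("sq",(.603,.007),.04,.062,.12),("drop",(.446,-.173),.04,.05,.068),("dropcap",(.446,-.173),.04,.07,.12),("tray",(.637,.204),.13,.014,.035),("block",(.608,-.206),.13,.018,.035),("tape",(.446,.161),.06,.018,.035),("tin",(.431,.012),.06,.02,.035),("coup",(.429,-.319),.04,.03,.05)]:
    Q=near(c,r,z0,z1); 
    if len(Q)<5: print(n,len(Q)); continue
    (cx,cy),(a,b),t=cv2.minAreaRect(Q[:,:2].astype(np.float32)*1000)
    print(n,len(Q),"rect c",round(cx),round(cy),"size",round(a),round(b),"ang",round(t,1),"mean",Q.mean(0).round(3),"z",np.percentile(Q[:,2],[5,95]).round(3))
    e=cv2.minEnclosingCircle(Q[:,:2].astype(np.float32)*1000); print("   circ",np.round(e[0]),round(e[1]))
# dropper from side
d=np.load("side0.npy"); P=cloud("side",d)
Q=near((.446,-.173),.035,.006,.057); print(len(Q)); 
(cx,cy),s,t=cv2.minAreaRect(Q[:,:2].astype(np.float32)*1000); print("drop side",cx,cy,s,t)
t=cv2.imread('pics/top0.png')
cv2.imwrite('pics/drop.png',np.hstack([cv2.resize(t[205:245,305:345],(500,500),interpolation=2)]))
E
```

```text
jar 327 rect c 459 314 size 54 58 ang 0.4 mean [0.458 0.313 0.064] z [0.06  0.068]
   circ [458. 314.] 29
cup 95 rect c 554 408 size 52 52 ang 16.3 mean [0.553 0.408 0.068] z [0.061 0.073]
   circ [554. 408.] 27
sq 161 rect c 604 7 size 41 38 ang 0.8 mean [0.602 0.008 0.079] z [0.069 0.092]
   circ [604.   8.] 21
drop 95 rect c 443 -174 size 34 34 ang 61.8 mean [ 0.442 -0.172  0.059] z [0.054 0.064]
   circ [ 443. -174.] 23
dropcap 45 rect c 443 -173 size 20 20 ang 44.7 mean [ 0.443 -0.172  0.077] z [0.071 0.095]
   circ [ 443. -173.] 11
tray 332 rect c 633 186 size 206 102 ang 79.2 mean [0.636 0.205 0.021] z [0.016 0.026]
   circ [634. 185.] 112
block 995 rect c 605 -208 size 99 179 ang 0.5 mean [ 0.604 -0.209  0.024] z [0.02  0.028]
   circ [ 605. -207.] 101
tape 312 rect c 446 161 size 83 80 ang 1.3 mean [0.446 0.16  0.025] z [0.021 0.029]
   circ [446. 161.] 42
tin 452 rect c 428 9 size 68 71 ang 0.5 mean [0.427 0.01  0.028] z [0.024 0.032]
   circ [427.   9.] 36
coup 70 rect c 429 -318 size 23 26 ang 0.2 mean [ 0.429 -0.317  0.038] z [0.031 0.044]
   circ [ 429. -318.] 13
267
drop side 441.9846496582031 -176.73805236816406 (32.489749908447266, 35.60749816894531) 60.630401611328125
```

View pics/drop.png

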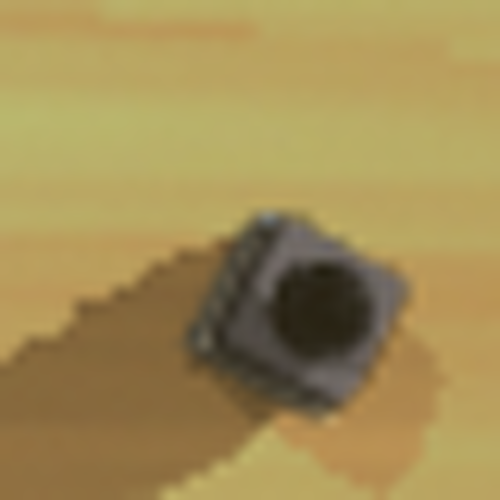

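```bash
cat >> h.py <<'E'
def go(X,head=None):
    """tool-axes shift(mm) from now to TCP X; turn to heading (deg) of jaw axis"""
    s=sense(); R=Rn.from_rotvec(s["orientation"]).as_matrix(); h=np.degrees(np.arctan2(R[1,2],R[0,2]))
    D=R.T@(np.array(X)-s["position"])*1000
    print("clock %.2f"%s["clock"],"pos",s["position"].round(4),"head %.1f"%h,"dx dy dz",D.round(1), "turn" , None if head is None else round(np.radians(h-head),3),"F",np.round(s["force"],1),"grip",round(s["grip_width"],4))
E
python3 - <<'E'
from h import *
d=np.load("top0.npy"); P=cloud("top",d); im=cv2.imread("pics/top0.png"); g=im.max(2)
m=((g<95)&(np.hypot(P[...,0]-.637,P[...,1]-.204)<.12)&(P[...,1]>.09)).astype(np.uint8)
m[:, :]=cv2.morphologyEx(m,cv2.MORPH_OPEN,np.ones((3,3)))
n,l,st,c=cv2.connectedComponentsWithStats(m); k=1+st[1:,4].argmax()
# project pixels to z=.022 plane
C=camera_params("top"); R=np.array(C["R"]);o=-R.T@C["t"]; f=192/np.tan(np.radians(C["vfov"]/2))
v,u=np.where(l==k); r=np.stack([(u-C["cx"])/f,(v-C["cy"])/f,1+0*u],-1)@R; X=o+r*((.022-o[2])/r[:,2])[:,None]
print(cv2.minAreaRect((X[:,:2]*1000).astype(np.float32)))
for nm,cc,rad in[("tray",(.637,.204),.105)]:
    q=(np.hypot(P[...,0]-cc[0],P[...,1]-cc[1])<rad)&(P[...,2]>.016)&(P[...,2]<.03)&(l==k)
    print(q.sum(),cv2.minAreaRect((P[q][:,:2]*1000).astype(np.float32)))
print(pinch_z)
go((.604,.008,.20),90)
E
```

```text
((632.9638671875, 204.97987365722656), (166.7421112060547, 95.16190338134766), 76.9537582397461)
297 ((634.994384765625, 205.75454711914062), (164.57542419433594, 92.88088989257812), 77.0770034790039)
0.0187
clock 1.00 pos [0.1644 0.7061 0.2313] head 76.9 dx dy dz [ 586.4   31.3 -580.2] turn -0.229 F [-0.   0.1  0.7] grip 0.0854
```

```bash
python3 -m handwheel '[{"dx":35,"dz":-35,"fingers":1},{"dx":70,"dz":-70,"fingers":1},{"dx":105,"dz":-104,"fingers":1},{"dx":140,"dz":-138,"fingers":1},{"dx":175,"dz":-173,"fingers":1},{"dx":210,"dz":-207,"fingers":1},{"dx":245,"dz":-242,"fingers":1},{"dx":280,"dz":-277,"fingers":1},{"dx":315,"dz":-311,"fingers":1},{"dx":330,"dz":-326,"fingers":1}]' 40; python3 -c "
from h import *
go((.604,.008,.20),90)"
```

```text
clock 1.00 pos [0.1644 0.7061 0.2313] head 76.9 dx dy dz [ 586.4   31.3 -580.2] turn -0.229 F [-0.   0.1  0.7] grip 0.0854invalid input at $[0]: expected keys dx, dy, dz, turn, fingers
```

```bash
python3 -m handwheel '[{"dx":35,"dy":0,"dz":-35,"turn":0,"fingers":1},{"dx":70,"dy":0,"dz":-70,"turn":0,"fingers":1},{"dx":105,"dy":0,"dz":-104,"turn":0,"fingers":1},{"dx":140,"dy":0,"dz":-138,"turn":0,"fingers":1},{"dx":175,"dy":0,"dz":-173,"turn":0,"fingers":1},{"dx":210,"dy":0,"dz":-207,"turn":0,"fingers":1},{"dx":245,"dy":0,"dz":-242,"turn":0,"fingers":1},{"dx":280,"dy":0,"dz":-277,"turn":0,"fingers":1},{"dx":310,"dy":0,"dz":-306,"turn":0,"fingers":1},{"dx":320,"dy":0,"dz":-316,"turn":0,"fingers":1}]' 40; python3 -c "
from h import *
go((.604,.008,.20),90)"
```

```text
clock: 2.0
position: [0.4073, 0.3206, 0.2316]
orientation: [-1.565, 0.185, -0.187]
force: [-0.3, -0.7, -0.2]
grip_width: 0.0851
clock 2.00 pos [0.4073 0.3206 0.2316] head 76.4 dx dy dz [ 264.5   32.5 -257.8] turn -0.237 F [-0.3 -0.7 -0.2] grip 0.0851
```

```bash
python3 -m handwheel '[{"dx":33,"dy":4,"dz":-32,"turn":-0.03,"fingers":1},{"dx":66,"dy":8,"dz":-64,"turn":-0.06,"fingers":1},{"dx":99,"dy":12,"dz":-97,"turn":-0.09,"fingers":1},{"dx":132,"dy":16,"dz":-129,"turn":-0.12,"fingers":1},{"dx":165,"dy":20,"dz":-161,"turn":-0.15,"fingers":1},{"dx":198,"dy":24,"dz":-194,"turn":-0.18,"fingers":1},{"dx":231,"dy":28,"dz":-226,"turn":-0.21,"fingers":1},{"dx":255,"dy":32,"dz":-249,"turn":-0.235,"fingers":1},{"dx":265,"dy":32,"dz":-258,"turn":-0.235,"fingers":1},{"dx":265,"dy":32,"dz":-258,"turn":-0.235,"fingers":1}]' 40; python3 -c "
from h import *
go((.604,.008,.033),90)"
```

```text
clock: 3.0
position: [0.6051, 0.013, 0.1993]
orientation: [-1.571, -0.003, 0.002]
force: [1.3, 0.0, -0.2]
grip_width: 0.0854
clock 3.00 pos [0.6051 0.013  0.1993] head 90.2 dx dy dz [ -1.2 166.3  -4.9] turn 0.003 F [ 1.3  0.  -0.2] grip 0.0854
```

```bash
python3 -m handwheel '[{"dx":0,"dy":20,"dz":0,"turn":0,"fingers":1},{"dx":0,"dy":40,"dz":0,"turn":0,"fingers":1},{"dx":0,"dy":40,"dz":0,"turn":0,"fingers":1}]' 40; python3 -c "
from h import *
go((.604,.008,.033),90)"
```

```text
clock: 3.3
position: [0.6009, 0.0178, 0.1572]
orientation: [-1.569, -0.003, 0.013]
force: [0.0, 1.4, 0.5]
grip_width: 0.0855
clock 3.30 pos [0.6009 0.0178 0.1572] head 90.6 dx dy dz [  3.8 124.1 -10. ] turn 0.01 F [0.  1.4 0.5] grip 0.0855
```

```bash
for i in 1 2; do python3 -m handwheel '[{"dx":0,"dy":0,"dz":0,"turn":0,"fingers":1}]' 40|sed -n 2,3p; done; python3 -c "
from h import *
go((.604,.008,.033),90)"
```

```text
position: [0.6033, 0.0169, 0.1595]
orientation: [-1.57, -0.006, 0.008]
position: [0.6044, 0.0159, 0.1604]
orientation: [-1.57, -0.008, 0.005]
clock 3.50 pos [0.6044 0.0159 0.1604] head 90.5 dx dy dz [ -0.7 127.4  -8. ] turn 0.008 F [ 0.   0.3 -0.5] grip 0.0853
```

```bash
python3 -m handwheel '[{"dx":-1,"dy":0,"dz":-8,"turn":0,"fingers":1},{"dx":-1,"dy":20,"dz":-8,"turn":0,"fingers":1},{"dx":-1,"dy":45,"dz":-8,"turn":0,"fingers":1},{"dx":-1,"dy":70,"dz":-8,"turn":0,"fingers":1},{"dx":-1,"dy":95,"dz":-8,"turn":0,"fingers":1},{"dx":-1,"dy":115,"dz":-8,"turn":0,"fingers":1},{"dx":-1,"dy":127,"dz":-8,"turn":0,"fingers":1},{"dx":-1,"dy":127,"dz":-8,"turn":0,"fingers":1},{"dx":-1,"dy":127,"dz":-8,"turn":0,"fingers":1},{"dx":-1,"dy":127,"dz":-8,"turn":0,"fingers":1}]' 40; python3 -c "
from h import *
go((.604,.008,.033),90)
im,d=capture('side'); cv2.imwrite('pics/s1.png',cv2.resize(im[90:250,200:400],None,fx=4,fy=3.7,interpolation=2))"
```

```text
clock: 4.5
position: [0.6038, 0.0063, 0.0333]
orientation: [-1.571, -0.006, 0.003]
force: [-0.8, -0.1, 0.2]
grip_width: 0.0853
clock 4.50 pos [0.6038 0.0063 0.0333] head 90.3 dx dy dz [0.3 0.3 1.7] turn 0.006 F [-0.8 -0.1  0.2] grip 0.0853
```

View pics/s1.png

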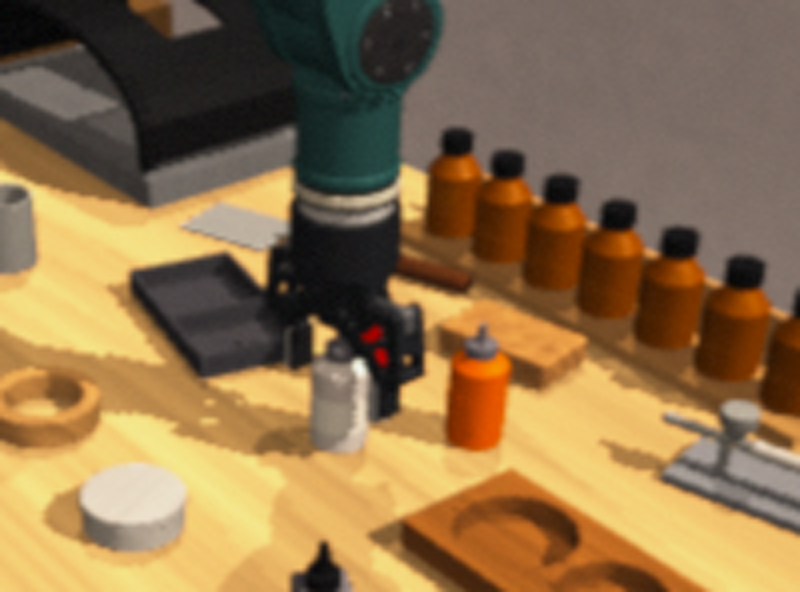

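```bash
python3 -c "
from h import *
for X in [(.604,-.04,.033),(.604,.05,.033),(.604,.006,.033),(.604,.008,.0),(.604,.008,.104)]:
  u,v=px('side',X); print(X,round((u-200)*4),round((v-90)*3.7))"
```

```text
(0.604, -0.04, 0.033) 379 432
(0.604, 0.05, 0.033) 299 380
(0.604, 0.006, 0.033) 337 405
(0.604, 0.008, 0.0) 334 438
(0.604, 0.008, 0.104) 338 326
```

The white bottle is at (340,400) in the crop, between the finger tips at about (385,415) and (295,367). That matches the projection, so I close on it.

```bash
python3 -m handwheel '[{"dx":0,"dy":0,"dz":2,"turn":0,"fingers":0.3},{"dx":0,"dy":0,"dz":2,"turn":0,"fingers":0.3},{"dx":0,"dy":0,"dz":2,"turn":0,"fingers":0.3},{"dx":0,"dy":0,"dz":2,"turn":0,"fingers":0.3},{"dx":0,"dy":0,"dz":2,"turn":0,"fingers":0.3},{"dx":0,"dy":0,"dz":2,"turn":0,"fingers":0.3},{"dx":0,"dy":0,"dz":2,"turn":0,"fingers":0.3}]' 40; python3 -m handwheel '[{"dx":0,"dy":-10,"dz":0,"turn":0,"fingers":0.3},{"dx":0,"dy":-30,"dz":0,"turn":0,"fingers":0.3},{"dx":0,"dy":-60,"dz":0,"turn":0,"fingers":0.3},{"dx":0,"dy":-90,"dz":0,"turn":0,"fingers":0.3},{"dx":0,"dy":-120,"dz":0,"turn":0,"fingers":0.3},{"dx":0,"dy":-130,"dz":0,"turn":0,"fingers":0.3},{"dx":0,"dy":-130,"dz":0,"turn":0,"fingers":0.3}]' 40; python3 -c "
from h import *
go((.625,.161,.033+.004+.002),90)"
```

```text
clock: 5.25
position: [0.6032, 0.0085, 0.0327]
orientation: [-1.571, -0.005, 0.005]
force: [-0.2, 1.2, 5.7]
grip_width: 0.0414
clock: 5.95
position: [0.604, 0.0083, 0.1639]
orientation: [-1.571, -0.008, 0.002]
force: [1.1, 0.3, -1.2]
grip_width: 0.041
clock 5.95 pos [0.604  0.0083 0.1639] head 90.4 dx dy dz [ 21.5 125.  152.5] turn 0.006 F [ 1.1  0.3 -1.2] grip 0.041
```

```bash
python3 -m handwheel '[{"dx":4,"dy":0,"dz":20,"turn":0,"fingers":0.3},{"dx":8,"dy":0,"dz":50,"turn":0,"fingers":0.3},{"dx":12,"dy":0,"dz":80,"turn":0,"fingers":0.3},{"dx":16,"dy":0,"dz":110,"turn":0,"fingers":0.3},{"dx":20,"dy":0,"dz":135,"turn":0,"fingers":0.3},{"dx":21,"dy":0,"dz":150,"turn":0,"fingers":0.3},{"dx":21,"dy":15,"dz":152,"turn":0,"fingers":0.3},{"dx":21,"dy":35,"dz":152,"turn":0,"fingers":0.3},{"dx":21,"dy":55,"dz":152,"turn":0,"fingers":0.3},{"dx":21,"dy":65,"dz":152,"turn":0,"fingers":0.3}]' 40;  python3 -m handwheel '[{"dx":0,"dy":0,"dz":0,"turn":0,"fingers":0.3},{"dx":0,"dy":0,"dz":0,"turn":0,"fingers":0.3},{"dx":0,"dy":0,"dz":0,"turn":0,"fingers":0.3}]' 40;python3 -c "
from h import *
go((.625,.161,.033+.004+.002),90)"
```

```text
clock: 6.95
position: [0.6209, 0.1575, 0.0939]
orientation: [-1.574, 0.001, 0.007]
force: [-0.9, -0.2, -0.8]
grip_width: 0.0411
clock: 7.25
position: [0.6239, 0.1602, 0.0981]
orientation: [-1.571, -0.006, 0.003]
force: [-0.3, 1.0, -0.9]
grip_width: 0.0409
clock 7.25 pos [0.6239 0.1602 0.0981] head 90.3 dx dy dz [ 1.  59.1  0.8] turn 0.006 F [-0.3  1.  -0.9] grip 0.0409
```

```bash
python3 -m handwheel '[{"dx":1,"dy":15,"dz":1,"turn":0,"fingers":0.3},{"dx":1,"dy":30,"dz":1,"turn":0,"fingers":0.3},{"dx":1,"dy":42,"dz":1,"turn":0,"fingers":0.3},{"dx":1,"dy":50,"dz":1,"turn":0,"fingers":0.3},{"dx":1,"dy":56,"dz":1,"turn":0,"fingers":0.3},{"dx":1,"dy":59,"dz":1,"turn":0,"fingers":0.3},{"dx":1,"dy":61,"dz":1,"turn":0,"fingers":0.3},{"dx":1,"dy":61,"dz":1,"turn":0,"fingers":0.3},{"dx":1,"dy":61,"dz":1,"turn":0,"fingers":0.3}]' 40; python3 -c "
from h import *
go((.625,.161,.0367),90)"
```

```text
clock: 8.15
position: [0.6246, 0.1617, 0.0368]
orientation: [-1.57, -0.006, 0.004]
force: [0.5, -0.8, 0.9]
grip_width: 0.0408
clock 8.15 pos [0.6246 0.1617 0.0368] head 90.4 dx dy dz [ 0.4  0.1 -0.7] turn 0.006 F [ 0.5 -0.8  0.9] grip 0.0408
```

```bash
python3 -m handwheel '[{"dx":0,"dy":0.5,"dz":0,"turn":0,"fingers":0.3},{"dx":0,"dy":0.5,"dz":0,"turn":0,"fingers":0.6},{"dx":0,"dy":0.5,"dz":0,"turn":0,"fingers":0.8},{"dx":0,"dy":0.5,"dz":0,"turn":0,"fingers":1},{"dx":0,"dy":0.5,"dz":0,"turn":0,"fingers":1},{"dx":0,"dy":-20,"dz":0,"turn":0,"fingers":1},{"dx":0,"dy":-60,"dz":0,"turn":0,"fingers":1},{"dx":0,"dy":-100,"dz":0,"turn":0,"fingers":1},{"dx":0,"dy":-130,"dz":0,"turn":0,"fingers":1},{"dx":0,"dy":-130,"dz":0,"turn":0,"fingers":1}]' 40; python3 -c "
from h import *
go((.458,.313,.0313),90)"
```

```text
clock: 9.15
position: [0.6276, 0.1623, 0.1713]
orientation: [-1.568, -0.012, -0.003]
force: [-0.6, -0.4, 0.7]
grip_width: 0.0853
clock 9.15 pos [0.6276 0.1623 0.1713] head 90.3 dx dy dz [-170.   138.8  151.3] turn 0.006 F [-0.6 -0.4  0.7] grip 0.0853
```

```bash
python3 -m handwheel '[{"dx":-30,"dy":0,"dz":25,"turn":0,"fingers":1},{"dx":-60,"dy":0,"dz":52,"turn":0,"fingers":1},{"dx":-90,"dy":0,"dz":80,"turn":0,"fingers":1},{"dx":-120,"dy":0,"dz":107,"turn":0,"fingers":1},{"dx":-150,"dy":10,"dz":133,"turn":0,"fingers":1},{"dx":-167,"dy":30,"dz":151,"turn":0,"fingers":1},{"dx":-167,"dy":60,"dz":151,"turn":0,"fingers":1},{"dx":-167,"dy":60,"dz":151,"turn":0,"fingers":1},{"dx":-167,"dy":60,"dz":151,"turn":0,"fingers":1},{"dx":-167,"dy":60,"dz":151,"turn":0,"fingers":1}]' 40; python3 -c "
from h import *
go((.458,.313,.0313),90)
im,d=capture('side'); cv2.imwrite('pics/s2.png',cv2.resize(im[90:250,130:330],None,fx=4,fy=3.7,interpolation=2))
im,d=capture('top'); cv2.imwrite('pics/t2.png',cv2.resize(im[110:270,110:310],None,fx=4,fy=3.7,interpolation=2))
for n in ('side','top'):
  for q in('squeeze_bottle','jar'):
    for r in tip_of(n,q): print(n,q,round(r['conf'],2),w(n,r['location']).round(3))
"
```

```text
clock: 10.15
position: [0.4575, 0.311, 0.1071]
orientation: [-1.57, -0.005, 0.002]
force: [-0.2, -0.3, -0.9]
grip_width: 0.0851
clock 10.15 pos [0.4575 0.311  0.1071] head 90.3 dx dy dz [ 0.4 75.8  2. ] turn 0.004 F [-0.2 -0.3 -0.9] grip 0.0851
side squeeze_bottle 0.86 [0.63  0.157 0.002]
side squeeze_bottle 0.78 [0.674 0.061 0.   ]
side squeeze_bottle 0.58 [ 0.688 -0.048  0.   ]
side jar 0.76 [0.463 0.31  0.002]
top squeeze_bottle 0.8 [ 0.677  0.061 -0.002]
top squeeze_bottle 0.66 [0.625 0.162 0.   ]
top squeeze_bottle 0.55 [ 0.683 -0.047 -0.003]
top jar 0.69 [ 0.637  0.206 -0.002]
top jar 0.52 [ 0.453  0.314 -0.001]
```

View pics/s2.png

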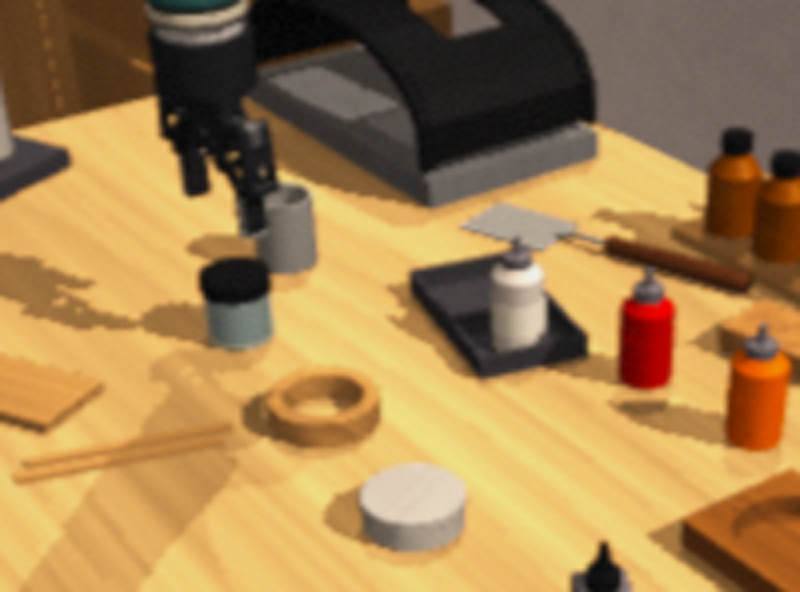

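View pics/t2.png

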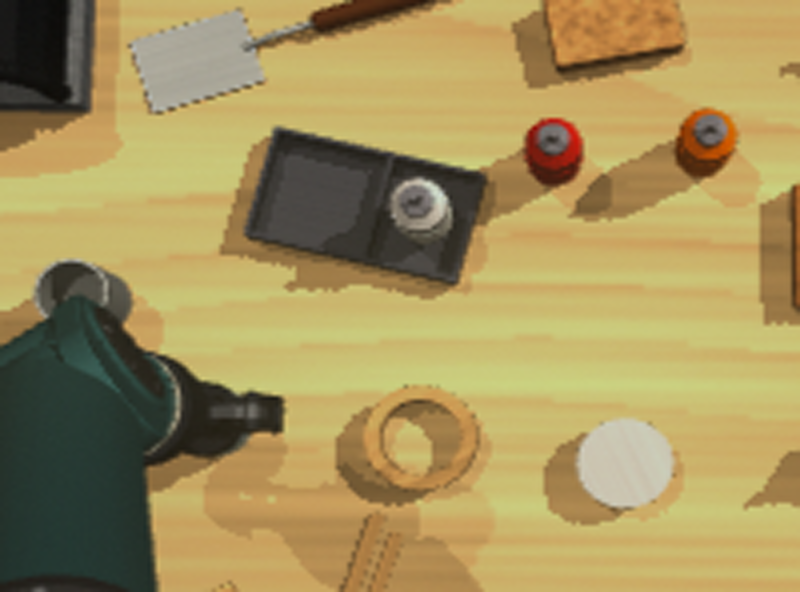

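The squeeze bottle stands upright in the narrow compartment, at (517,300) in the side crop. The jar at (238,300) is untouched, so I descend on it.

```bash
python3 -m handwheel '[{"dx":0,"dy":15,"dz":2,"turn":0,"fingers":1},{"dx":0,"dy":35,"dz":2,"turn":0,"fingers":1},{"dx":0,"dy":55,"dz":2,"turn":0,"fingers":1},{"dx":0,"dy":70,"dz":2,"turn":0,"fingers":1},{"dx":0,"dy":76,"dz":2,"turn":0,"fingers":1},{"dx":0,"dy":76,"dz":2,"turn":0,"fingers":1},{"dx":0,"dy":76,"dz":2,"turn":0,"fingers":1},{"dx":0,"dy":76,"dz":2,"turn":0,"fingers":1}]' 50;  python3 -m handwheel '[{"dx":0,"dy":0,"dz":0,"turn":0,"fingers":0.5},{"dx":0,"dy":0,"dz":0,"turn":0,"fingers":0.5},{"dx":0,"dy":0,"dz":0,"turn":0,"fingers":0.5},{"dx":0,"dy":0,"dz":0,"turn":0,"fingers":0.5},{"dx":0,"dy":0,"dz":0,"turn":0,"fingers":0.5},{"dx":0,"dy":0,"dz":0,"turn":0,"fingers":0.5},{"dx":0,"dy":0,"dz":0,"turn":0,"fingers":0.5}]' 50; python3 -c "
from h import *
go((.458,.313,.0313),90)"
```

```text
clock: 11.25
position: [0.4567, 0.3139, 0.031]
orientation: [-1.57, -0.006, 0.004]
force: [0.3, -0.8, 0.7]
grip_width: 0.0854
clock: 11.95
position: [0.4565, 0.3138, 0.0312]
orientation: [-1.57, -0.006, 0.004]
force: [-0.4, 0.1, 5.6]
grip_width: 0.0566
clock 11.95 pos [0.4565 0.3138 0.0312] head 90.4 dx dy dz [ 1.5 -0.1 -0.8] turn 0.006 F [-0.4  0.1  5.6] grip 0.0566
```

```bash
python3 -m handwheel '[{"dx":0,"dy":-10,"dz":0,"turn":0,"fingers":0.5},{"dx":0,"dy":-30,"dz":0,"turn":0,"fingers":0.5},{"dx":0,"dy":-60,"dz":0,"turn":0,"fingers":0.5},{"dx":0,"dy":-90,"dz":0,"turn":0,"fingers":0.5},{"dx":0,"dy":-120,"dz":0,"turn":0,"fingers":0.5},{"dx":0,"dy":-130,"dz":0,"turn":0,"fingers":0.5},{"dx":0,"dy":-130,"dz":0,"turn":0,"fingers":0.5}]' 50; python3 -c "
from h import *
go((.643,.239,.036),30)"
```

```text
clock: 12.65
position: [0.4568, 0.314, 0.1618]
orientation: [-1.569, -0.007, 0.003]
force: [-0.3, -0.6, -1.4]
grip_width: 0.0566
clock 12.65 pos [0.4568 0.314  0.1618] head 90.4 dx dy dz [185.4 126.1 -76.4] turn 1.054 F [-0.3 -0.6 -1.4] grip 0.0566
```

```bash
python3 -m handwheel '[{"dx":20,"dy":0,"dz":-8,"turn":0.11,"fingers":0.5},{"dx":40,"dy":0,"dz":-17,"turn":0.22,"fingers":0.5},{"dx":62,"dy":0,"dz":-26,"turn":0.34,"fingers":0.5},{"dx":84,"dy":0,"dz":-35,"turn":0.46,"fingers":0.5},{"dx":106,"dy":0,"dz":-44,"turn":0.58,"fingers":0.5},{"dx":128,"dy":0,"dz":-53,"turn":0.7,"fingers":0.5},{"dx":150,"dy":0,"dz":-62,"turn":0.82,"fingers":0.5},{"dx":170,"dy":10,"dz":-70,"turn":0.94,"fingers":0.5},{"dx":185,"dy":25,"dz":-76,"turn":1.05,"fingers":0.5},{"dx":185,"dy":45,"dz":-76,"turn":1.05,"fingers":0.5}]' 50; python3 -m handwheel '[{"dx":0,"dy":10,"dz":0,"turn":0,"fingers":0.5},{"dx":0,"dy":20,"dz":0,"turn":0,"fingers":0.5},{"dx":0,"dy":20,"dz":0,"turn":0,"fingers":0.5},{"dx":0,"dy":20,"dz":0,"turn":0,"fingers":0.5},{"dx":0,"dy":20,"dz":0,"turn":0,"fingers":0.5}]' 50; python3 -c "
from h import *
go((.643,.239,.0355),30)"
```

```text
clock: 13.65
position: [0.644, 0.2362, 0.1133]
orientation: [-1.414, 0.814, -0.819]
force: [0.1, -0.3, -2.2]
grip_width: 0.0568
clock: 14.15
position: [0.6421, 0.239, 0.0962]
orientation: [-1.412, 0.812, -0.813]
force: [-0.3, 0.4, -2.6]
grip_width: 0.0565
clock 14.15 pos [0.6421 0.239  0.0962] head 30.2 dx dy dz [ 0.5 60.7  0.7] turn 0.004 F [-0.3  0.4 -2.6] grip 0.0565
```

```bash
python3 -m handwheel '[{"dx":0,"dy":15,"dz":0,"turn":0,"fingers":0.5},{"dx":0,"dy":30,"dz":0,"turn":0,"fingers":0.5},{"dx":0,"dy":42,"dz":0,"turn":0,"fingers":0.5},{"dx":0,"dy":50,"dz":0,"turn":0,"fingers":0.5},{"dx":0,"dy":56,"dz":0,"turn":0,"fingers":0.5},{"dx":0,"dy":59,"dz":0,"turn":0,"fingers":0.5},{"dx":0,"dy":60,"dz":0,"turn":0,"fingers":0.5},{"dx":0,"dy":60,"dz":0,"turn":0,"fingers":0.5},{"dx":0,"dy":60,"dz":0,"turn":0,"fingers":0.5},{"dx":0,"dy":60,"dz":0,"turn":0,"fingers":0.5}]' 50; python3 -c "
from h import *
go((.643,.239,.0352),30)"
```

```text
clock: 15.15
position: [0.642, 0.2388, 0.0357]
orientation: [-1.413, 0.812, -0.813]
force: [-0.6, 0.1, -1.6]
grip_width: 0.0566
clock 15.15 pos [0.642  0.2388 0.0357] head 30.2 dx dy dz [0.3 0.5 1. ] turn 0.003 F [-0.6  0.1 -1.6] grip 0.0566
```

Still about 0.5 to 1 mm above the floor. I nudge down, release and rise.

```bash
python3 -m handwheel '[{"dx":0,"dy":1,"dz":0,"turn":0,"fingers":0.5},{"dx":0,"dy":1,"dz":0,"turn":0,"fingers":0.5},{"dx":0,"dy":1,"dz":0,"turn":0,"fingers":0.75},{"dx":0,"dy":1,"dz":0,"turn":0,"fingers":1},{"dx":0,"dy":1,"dz":0,"turn":0,"fingers":1},{"dx":0,"dy":-20,"dz":0,"turn":0,"fingers":1},{"dx":0,"dy":-60,"dz":0,"turn":0,"fingers":1},{"dx":0,"dy":-100,"dz":0,"turn":0,"fingers":1},{"dx":0,"dy":-140,"dz":0,"turn":0,"fingers":1},{"dx":0,"dy":-150,"dz":0,"turn":0,"fingers":1}]' 50; python3 -m handwheel '[{"dx":0,"dy":0,"dz":0,"turn":0,"fingers":1},{"dx":0,"dy":0,"dz":0,"turn":0,"fingers":1}]' ; python3 -c "
from h import *
go((.443,-.174,.1263),-29)"
```

```text
clock: 16.15
position: [0.6449, 0.2391, 0.1905]
orientation: [-1.406, 0.808, -0.817]
force: [0.7, -0.7, 0.5]
grip_width: 0.0853
clock: 16.35
position: [0.6406, 0.2386, 0.1841]
orientation: [-1.415, 0.814, -0.812]
force: [-0.7, 0.3, -0.4]
grip_width: 0.0853
clock 16.35 pos [0.6406 0.2386 0.1841] head 30.2 dx dy dz [ 257.2   58.4 -378.2] turn 1.033 F [-0.7  0.3 -0.4] grip 0.0853
```

```bash
python3 -m handwheel '[{"dx":20,"dy":0,"dz":-30,"turn":0.1,"fingers":1},{"dx":44,"dy":0,"dz":-65,"turn":0.21,"fingers":1},{"dx":68,"dy":0,"dz":-100,"turn":0.32,"fingers":1},{"dx":92,"dy":0,"dz":-135,"turn":0.43,"fingers":1},{"dx":116,"dy":0,"dz":-170,"turn":0.54,"fingers":1},{"dx":140,"dy":0,"dz":-206,"turn":0.65,"fingers":1},{"dx":164,"dy":0,"dz":-241,"turn":0.76,"fingers":1},{"dx":188,"dy":0,"dz":-276,"turn":0.87,"fingers":1},{"dx":212,"dy":0,"dz":-312,"turn":0.95,"fingers":1},{"dx":236,"dy":20,"dz":-347,"turn":1.03,"fingers":1}]'; python3 -m handwheel '[{"dx":15,"dy":20,"dz":8,"turn":0,"fingers":1},{"dx":15,"dy":38,"dz":8,"turn":0,"fingers":1},{"dx":15,"dy":38,"dz":8,"turn":0,"fingers":1},{"dx":15,"dy":38,"dz":8,"turn":0,"fingers":1}]' ;python3 -c "
from h import *
go((.443,-.174,.0263),-29)
im,d=capture('side'); cv2.imwrite('pics/s3.png',im[90:330,100:440].repeat(2,0).repeat(2,1))
im,d=capture('top'); cv2.imwrite('pics/t3.png',im[110:270,110:400].repeat(2,0).repeat(2,1))
for n in ('side','top'):
  for q in('dropper_bottle','jar','cup'):
    for r in tip_of(n,q): print(n,q,round(r['conf'],2),w(n,r['location']).round(3))
"
```

```text
clock: 17.35
position: [0.4598, -0.1413, 0.165]
orientation: [-0.926, 1.57, -1.572]
force: [0.3, -0.4, 0.2]
grip_width: 0.0855
clock: 17.75
position: [0.4591, -0.1563, 0.1262]
orientation: [-0.931, 1.572, -1.568]
force: [0.6, 0.1, 1.2]
grip_width: 0.0854
clock 17.75 pos [ 0.4591 -0.1563  0.1262] head -28.8 dx dy dz [ 23.1 100.   -5.2] turn 0.003 F [0.6 0.1 1.2] grip 0.0854
side dropper_bottle 0.6 [ 0.441 -0.174 -0.001]
side dropper_bottle 0.44 [0.627 0.158 0.008]
side jar 0.68 [0.647 0.235 0.005]
side cup 0.78 [ 0.557  0.404 -0.   ]
top dropper_bottle 0.22 [0.554 0.412 0.   ]
top jar 0.58 [0.638 0.24  0.001]
top jar 0.43 [ 0.426 -0.319 -0.002]
top cup 0.95 [ 0.554  0.41  -0.001]
```

View pics/s3.png

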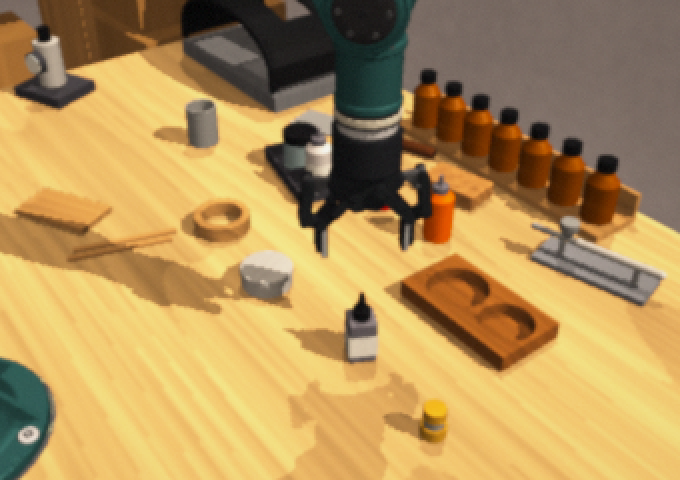

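View pics/t3.png

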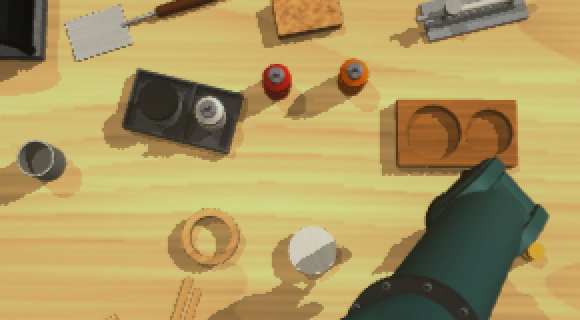

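Jar and squeeze bottle both stand in the tray, at (160,100) and (210,110) in the top view. The dropper at (361,335) in the side view is untouched, so I shift over it and descend.

```bash
python3 -m handwheel '[{"dx":15,"dy":0,"dz":-5,"turn":0,"fingers":1},{"dx":23,"dy":0,"dz":-5,"turn":0,"fingers":1},{"dx":23,"dy":0,"dz":-5,"turn":0,"fingers":1},{"dx":23,"dy":0,"dz":-5,"turn":0,"fingers":1},{"dx":23,"dy":0,"dz":-5,"turn":0,"fingers":1}]'; python3 -c "
from h import *
go((.443,-.174,.0263),-29)"
```

```text
clock: 18.65
position: [0.4449, -0.1746, 0.1273]
orientation: [-0.927, 1.569, -1.569]
force: [0.2, -0.8, 0.5]
grip_width: 0.0853
clock 18.65 pos [ 0.4449 -0.1746  0.1273] head -28.8 dx dy dz [  0.4 101.   -1.9] turn 0.003 F [ 0.2 -0.8  0.5] grip 0.0853
```

```bash
python3 -m handwheel '[{"dx":0,"dy":15,"dz":-2,"turn":0,"fingers":1},{"dx":0,"dy":40,"dz":-2,"turn":0,"fingers":1},{"dx":0,"dy":65,"dz":-2,"turn":0,"fingers":1},{"dx":0,"dy":85,"dz":-2,"turn":0,"fingers":1},{"dx":0,"dy":95,"dz":-2,"turn":0,"fingers":1},{"dx":0,"dy":99,"dz":-2,"turn":0,"fingers":1},{"dx":0,"dy":99,"dz":-2,"turn":0,"fingers":1},{"dx":0,"dy":99,"dz":-2,"turn":0,"fingers":1},{"dx":0,"dy":99,"dz":-2,"turn":0,"fingers":1}]' 40;  python3 -m handwheel '[{"dx":0,"dy":0,"dz":0,"turn":0,"fingers":0.2},{"dx":0,"dy":0,"dz":0,"turn":0,"fingers":0.2},{"dx":0,"dy":0,"dz":0,"turn":0,"fingers":0.2},{"dx":0,"dy":0,"dz":0,"turn":0,"fingers":0.2},{"dx":0,"dy":0,"dz":0,"turn":0,"fingers":0.2},{"dx":0,"dy":0,"dz":0,"turn":0,"fingers":0.2},{"dx":0,"dy":0,"dz":0,"turn":0,"fingers":0.2},{"dx":0,"dy":0,"dz":0,"turn":0,"fingers":0.2}]' 40; python3 -c "
from h import *
go((.443,-.174,.0263),-29)"
```

```text
clock: 19.55
position: [0.4435, -0.1737, 0.0289]
orientation: [-0.927, 1.568, -1.57]
force: [0.4, -0.1, 0.2]
grip_width: 0.0851
clock: 20.35
position: [0.4431, -0.1737, 0.0286]
orientation: [-0.927, 1.569, -1.569]
force: [-0.4, 1.2, 5.8]
grip_width: 0.0334
clock 20.35 pos [ 0.4431 -0.1737  0.0286] head -28.8 dx dy dz [0.3 2.3 0. ] turn 0.003 F [-0.4  1.2  5.8] grip 0.0334
```

```bash
python3 -m handwheel '[{"dx":0,"dy":-10,"dz":0,"turn":0,"fingers":0.2},{"dx":0,"dy":-30,"dz":0,"turn":0,"fingers":0.2},{"dx":0,"dy":-55,"dz":0,"turn":0,"fingers":0.2},{"dx":0,"dy":-75,"dz":0,"turn":0,"fingers":0.2},{"dx":0,"dy":-80,"dz":0,"turn":0,"fingers":0.2},{"dx":0,"dy":-80,"dz":0,"turn":0,"fingers":0.2}]' 40; python3 -c "
from h import *
go((.605,-.255,.0346),-29)"
```

```text
clock: 20.95
position: [0.4433, -0.1735, 0.1085]
orientation: [-0.927, 1.568, -1.57]
force: [0.7, 0.2, -0.4]
grip_width: 0.0339
clock 20.95 pos [ 0.4433 -0.1735  0.1085] head -28.8 dx dy dz [ -6.4  74.1 180.9] turn 0.004 F [ 0.7  0.2 -0.4] grip 0.0339
```

```bash
python3 -m handwheel '[{"dx":-1,"dy":0,"dz":20,"turn":0,"fingers":0.2},{"dx":-2,"dy":0,"dz":50,"turn":0,"fingers":0.2},{"dx":-3,"dy":0,"dz":85,"turn":0,"fingers":0.2},{"dx":-4,"dy":0,"dz":120,"turn":0,"fingers":0.2},{"dx":-5,"dy":0,"dz":150,"turn":0,"fingers":0.2},{"dx":-6,"dy":0,"dz":172,"turn":0,"fingers":0.2},{"dx":-6,"dy":0,"dz":181,"turn":0,"fingers":0.2},{"dx":-6,"dy":10,"dz":181,"turn":0,"fingers":0.2},{"dx":-6,"dy":20,"dz":181,"turn":0,"fingers":0.2},{"dx":-6,"dy":20,"dz":181,"turn":0,"fingers":0.2}]'; python3 -m handwheel '[{"dx":0,"dy":0,"dz":0,"turn":0,"fingers":0.2},{"dx":0,"dy":0,"dz":0,"turn":0,"fingers":0.2}]';python3 -c "
from h import *
go((.605,-.255,.0346),-29)
im,d=capture('side'); cv2.imwrite('pics/s4.png',cv2.resize(im[150:310,250:420],None,fx=4,fy=3.7,interpolation=2))"
```

```text
clock: 21.95
position: [0.6013, -0.2538, 0.0856]
orientation: [-0.931, 1.576, -1.565]
force: [-0.7, 0.3, -1.2]
grip_width: 0.0334
clock: 22.15
position: [0.6039, -0.2554, 0.0884]
orientation: [-0.928, 1.57, -1.569]
force: [-0.3, 1.2, 0.1]
grip_width: 0.0335
clock 22.15 pos [ 0.6039 -0.2554  0.0884] head -28.8 dx dy dz [-0.8 53.8  0.8] turn 0.003 F [-0.3  1.2  0.1] grip 0.0335
```

View pics/s4.png

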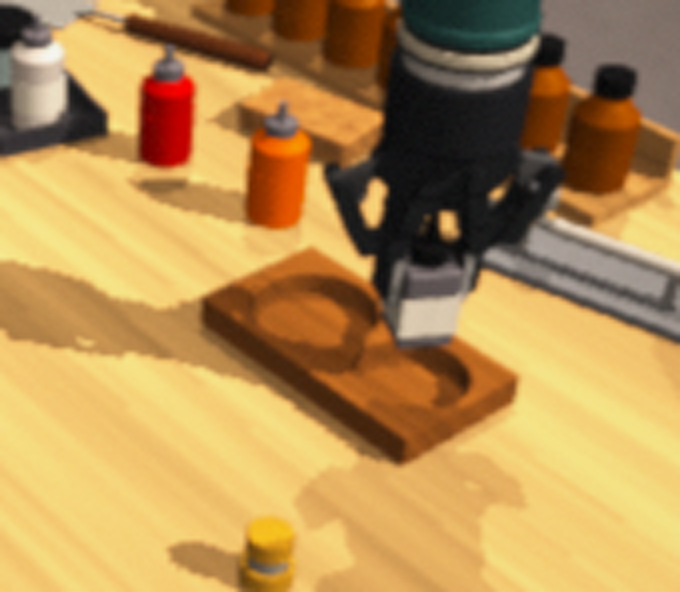

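The dropper at (430,310) is held upright above the small well. I lower it.

```bash
python3 -m handwheel '[{"dx":0,"dy":15,"dz":1,"turn":0,"fingers":0.2},{"dx":0,"dy":28,"dz":1,"turn":0,"fingers":0.2},{"dx":0,"dy":38,"dz":1,"turn":0,"fingers":0.2},{"dx":0,"dy":46,"dz":1,"turn":0,"fingers":0.2},{"dx":0,"dy":51,"dz":1,"turn":0,"fingers":0.2},{"dx":0,"dy":53,"dz":1,"turn":0,"fingers":0.2},{"dx":0,"dy":54,"dz":1,"turn":0,"fingers":0.2},{"dx":0,"dy":54,"dz":1,"turn":0,"fingers":0.2},{"dx":0,"dy":54,"dz":1,"turn":0,"fingers":0.2}]'; python3 -c "
from h import *
go((.605,-.255,.0346),-29)"
```

```text
clock: 23.1
position: [0.6057, -0.2564, 0.0347]
orientation: [-0.927, 1.568, -1.57]
force: [-0.8, 0.4, -0.0]
grip_width: 0.0339
clock 23.10 pos [ 0.6057 -0.2564  0.0347] head -28.8 dx dy dz [-0.9  0.1 -1.3] turn 0.003 F [-0.8  0.4 -0. ] grip 0.0339
```

```bash
python3 -m handwheel '[{"dx":0,"dy":0.5,"dz":0,"turn":0,"fingers":0.2},{"dx":0,"dy":0.5,"dz":0,"turn":0,"fingers":0.2},{"dx":0,"dy":0.5,"dz":0,"turn":0,"fingers":0.6},{"dx":0,"dy":0.5,"dz":0,"turn":0,"fingers":1},{"dx":0,"dy":0.5,"dz":0,"turn":0,"fingers":1},{"dx":0,"dy":-20,"dz":0,"turn":0,"fingers":1},{"dx":0,"dy":-60,"dz":0,"turn":0,"fingers":1},{"dx":0,"dy":-100,"dz":0,"turn":0,"fingers":1},{"dx":0,"dy":-140,"dz":0,"turn":0,"fingers":1},{"dx":0,"dy":-150,"dz":0,"turn":0,"fingers":1}]' 40; python3 -c "
from h import *
go((.555,.408,.185),0)"
```

```text
clock: 24.1
position: [0.6076, -0.2581, 0.189]
orientation: [-0.923, 1.562, -1.575]
force: [0.4, -1.2, -0.7]
grip_width: 0.0853
clock 24.10 pos [ 0.6076 -0.2581  0.189 ] head -28.8 dx dy dz [-558.1    1.3 -367.4] turn -0.503 F [ 0.4 -1.2 -0.7] grip 0.0853
```

```bash
python3 -m handwheel '[{"dx":-25,"dy":0,"dz":-16,"turn":-0.05,"fingers":1},{"dx":-58,"dy":0,"dz":-38,"turn":-0.1,"fingers":1},{"dx":-91,"dy":0,"dz":-60,"turn":-0.15,"fingers":1},{"dx":-124,"dy":0,"dz":-82,"turn":-0.2,"fingers":1},{"dx":-157,"dy":0,"dz":-104,"turn":-0.25,"fingers":1},{"dx":-190,"dy":0,"dz":-125,"turn":-0.3,"fingers":1},{"dx":-223,"dy":0,"dz":-147,"turn":-0.35,"fingers":1},{"dx":-256,"dy":0,"dz":-169,"turn":-0.4,"fingers":1},{"dx":-289,"dy":0,"dz":-190,"turn":-0.45,"fingers":1},{"dx":-322,"dy":0,"dz":-212,"turn":-0.5,"fingers":1}]' 40; python3 -c "
from h import *
go((.555,.408,.185),0)"
```

```text
clock: 25.1
position: [0.5741, 0.1298, 0.1837]
orientation: [-1.209, 1.21, -1.21]
force: [0.7, 0.1, -0.2]
grip_width: 0.0855
clock 25.10 pos [0.5741 0.1298 0.1837] head -0.1 dx dy dz [-278.2   -1.4  -19.4] turn -0.001 F [ 0.7  0.1 -0.2] grip 0.0855
```

```bash
python3 -m handwheel '[{"dx":-35,"dy":0,"dz":-2,"turn":0,"fingers":1},{"dx":-70,"dy":0,"dz":-5,"turn":0,"fingers":1},{"dx":-105,"dy":0,"dz":-7,"turn":0,"fingers":1},{"dx":-140,"dy":0,"dz":-10,"turn":0,"fingers":1},{"dx":-175,"dy":0,"dz":-12,"turn":0,"fingers":1},{"dx":-210,"dy":0,"dz":-15,"turn":0,"fingers":1},{"dx":-240,"dy":0,"dz":-18,"turn":0,"fingers":1},{"dx":-262,"dy":20,"dz":-19,"turn":0,"fingers":1},{"dx":-272,"dy":45,"dz":-19,"turn":0,"fingers":1},{"dx":-272,"dy":65,"dz":-19,"turn":0,"fingers":1}]' 40;python3 -m handwheel '[{"dx":0,"dy":0,"dz":0,"turn":0,"fingers":1},{"dx":0,"dy":0,"dz":0,"turn":0,"fingers":1},{"dx":0,"dy":0,"dz":0,"turn":0,"fingers":1}]'; python3 -c "
from h import *
go((.555,.408,.0293),0)
im,d=capture('side'); cv2.imwrite('pics/s5.png',cv2.resize(im[60:310,130:420],None,fx=2.5,fy=2.4,interpolation=2))
for n in ('side',):
  for q in('dropper_bottle','cup'):
    for r in tip_of(n,q): print(n,q,round(r['conf'],2),w(n,r['location']).round(3))
"
```

```text
clock: 26.1
position: [0.5548, 0.4034, 0.1169]
orientation: [-1.211, 1.21, -1.207]
force: [-0.9, 0.0, -0.3]
grip_width: 0.0852
clock: 26.4
position: [0.5576, 0.3998, 0.1204]
orientation: [-1.206, 1.211, -1.213]
force: [1.0, -0.3, -0.4]
grip_width: 0.0853
clock 26.40 pos [0.5576 0.3998 0.1204] head -0.2 dx dy dz [-8.1 91.1 -2.8] turn -0.004 F [ 1.  -0.3 -0.4] grip 0.0853
side dropper_bottle 0.76 [ 0.607 -0.257  0.007]
side cup 0.72 [0.556 0.406 0.001]
side cup 0.68 [0.43  0.011 0.   ]
```

View pics/s5.png

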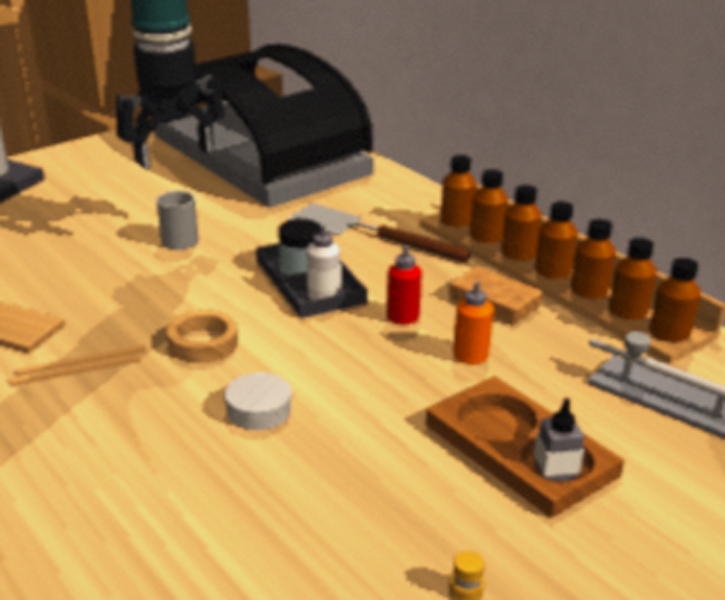

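The dropper stands upright in the small well, at (560,445). The cup at (177,220) is clear, so I descend on it.

```bash
python3 -m handwheel '[{"dx":-8,"dy":0,"dz":-2.5,"turn":0,"fingers":1},{"dx":-8,"dy":15,"dz":-2.5,"turn":0,"fingers":1},{"dx":-8,"dy":40,"dz":-2.5,"turn":0,"fingers":1},{"dx":-8,"dy":65,"dz":-2.5,"turn":0,"fingers":1},{"dx":-8,"dy":82,"dz":-2.5,"turn":0,"fingers":1},{"dx":-8,"dy":91,"dz":-2.5,"turn":0,"fingers":1},{"dx":-8,"dy":91,"dz":-2.5,"turn":0,"fingers":1},{"dx":-8,"dy":91,"dz":-2.5,"turn":0,"fingers":1},{"dx":-8,"dy":91,"dz":-2.5,"turn":0,"fingers":1}]' 40;  python3 -m handwheel '[{"dx":0,"dy":0,"dz":0,"turn":0,"fingers":0.45},{"dx":0,"dy":0,"dz":0,"turn":0,"fingers":0.45},{"dx":0,"dy":0,"dz":0,"turn":0,"fingers":0.45},{"dx":0,"dy":0,"dz":0,"turn":0,"fingers":0.45},{"dx":0,"dy":0,"dz":0,"turn":0,"fingers":0.45},{"dx":0,"dy":0,"dz":0,"turn":0,"fingers":0.45},{"dx":0,"dy":0,"dz":0,"turn":0,"fingers":0.45}]' 40; python3 -c "
from h import *
go((.555,.408,.0293),0)"
```

```text
clock: 27.45
position: [0.5551, 0.4087, 0.0295]
orientation: [-1.205, 1.211, -1.212]
force: [0.1, 0.1, 0.7]
grip_width: 0.0854
clock: 28.15
position: [0.5548, 0.4086, 0.0292]
orientation: [-1.206, 1.211, -1.211]
force: [-0.9, 0.4, 6.6]
grip_width: 0.0523
clock 28.15 pos [0.5548 0.4086 0.0292] head -0.2 dx dy dz [ 0.6 -0.1  0.2] turn -0.003 F [-0.9  0.4  6.6] grip 0.0523
```

```bash
python3 -m handwheel '[{"dx":0,"dy":-10,"dz":0,"turn":0,"fingers":0.45},{"dx":0,"dy":-30,"dz":0,"turn":0,"fingers":0.45},{"dx":0,"dy":-60,"dz":0,"turn":0,"fingers":0.45},{"dx":0,"dy":-90,"dz":0,"turn":0,"fingers":0.45},{"dx":0,"dy":-120,"dz":0,"turn":0,"fingers":0.45},{"dx":0,"dy":-145,"dz":0,"turn":0,"fingers":0.45},{"dx":0,"dy":-150,"dz":0,"turn":0,"fingers":0.45},{"dx":0,"dy":-150,"dz":0,"turn":0,"fingers":0.45}]' 50; python3 -c "
from h import *
go((.605,-.171,.0355),0)"
```

```text
clock: 28.95
position: [0.5541, 0.4084, 0.1789]
orientation: [-1.207, 1.211, -1.211]
force: [-0.0, 0.5, -1.1]
grip_width: 0.0522
clock 28.95 pos [0.5541 0.4084 0.1789] head -0.2 dx dy dz [579.4 142.9  52.4] turn -0.003 F [-0.   0.5 -1.1] grip 0.0522
```

```bash
python3 -m handwheel '[{"dx":20,"dy":0,"dz":2,"turn":0,"fingers":0.45},{"dx":50,"dy":0,"dz":4,"turn":0,"fingers":0.45},{"dx":85,"dy":0,"dz":7,"turn":0,"fingers":0.45},{"dx":120,"dy":0,"dz":10,"turn":0,"fingers":0.45},{"dx":155,"dy":0,"dz":13,"turn":0,"fingers":0.45},{"dx":190,"dy":0,"dz":16,"turn":0,"fingers":0.45},{"dx":225,"dy":0,"dz":20,"turn":0,"fingers":0.45},{"dx":260,"dy":0,"dz":23,"turn":0,"fingers":0.45},{"dx":295,"dy":0,"dz":26,"turn":0,"fingers":0.45},{"dx":330,"dy":0,"dz":30,"turn":0,"fingers":0.45}]'; python3 -m handwheel '[{"dx":35,"dy":0,"dz":3,"turn":0,"fingers":0.45},{"dx":70,"dy":0,"dz":6,"turn":0,"fingers":0.45},{"dx":105,"dy":0,"dz":9,"turn":0,"fingers":0.45},{"dx":140,"dy":0,"dz":12,"turn":0,"fingers":0.45},{"dx":175,"dy":0,"dz":15,"turn":0,"fingers":0.45},{"dx":210,"dy":0,"dz":18,"turn":0,"fingers":0.45},{"dx":235,"dy":10,"dz":21,"turn":0,"fingers":0.45},{"dx":249,"dy":30,"dz":22,"turn":0,"fingers":0.45},{"dx":249,"dy":55,"dz":22,"turn":0,"fingers":0.45},{"dx":249,"dy":75,"dz":22,"turn":0,"fingers":0.45}]'; python3 -m handwheel '[{"dx":0,"dy":0,"dz":0,"turn":0,"fingers":0.45},{"dx":0,"dy":0,"dz":0,"turn":0,"fingers":0.45},{"dx":0,"dy":0,"dz":0,"turn":0,"fingers":0.45},{"dx":0,"dy":0,"dz":0,"turn":0,"fingers":0.45}]'; python3 -c "
from h import *
go((.605,-.171,.0355),0)
im,d=capture('side'); cv2.imwrite('pics/s6.png',cv2.resize(im[150:310,250:420],None,fx=4,fy=3.7,interpolation=2))"
```

```text
clock: 29.95
position: [0.5808, 0.0748, 0.1766]
orientation: [-1.211, 1.215, -1.212]
force: [0.4, 0.5, -0.8]
grip_width: 0.0519
clock: 30.95
position: [0.601, -0.1729, 0.1005]
orientation: [-1.21, 1.217, -1.211]
force: [0.2, 0.6, -0.1]
grip_width: 0.0521
clock: 31.35
position: [0.6049, -0.1712, 0.1043]
orientation: [-1.207, 1.21, -1.213]
force: [0.2, -0.3, -0.6]
grip_width: 0.0521
clock 31.35 pos [ 0.6049 -0.1712  0.1043] head -0.2 dx dy dz [-0.3 68.8 -0. ] turn -0.003 F [ 0.2 -0.3 -0.6] grip 0.0521
```

View pics/s6.png

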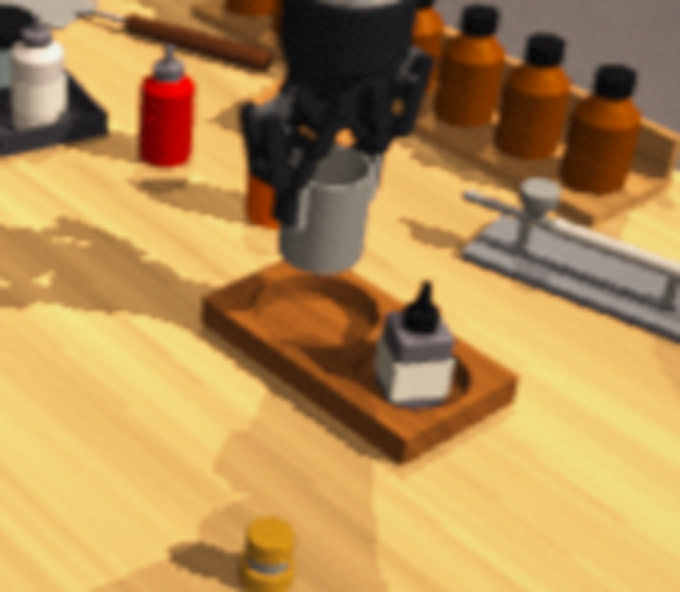

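The cup at (325,215) is held upright above the large well. I lower it.

```bash
python3 -m handwheel '[{"dx":0,"dy":15,"dz":0,"turn":0,"fingers":0.45},{"dx":0,"dy":32,"dz":0,"turn":0,"fingers":0.45},{"dx":0,"dy":47,"dz":0,"turn":0,"fingers":0.45},{"dx":0,"dy":58,"dz":0,"turn":0,"fingers":0.45},{"dx":0,"dy":65,"dz":0,"turn":0,"fingers":0.45},{"dx":0,"dy":68,"dz":0,"turn":0,"fingers":0.45},{"dx":0,"dy":69,"dz":0,"turn":0,"fingers":0.45},{"dx":0,"dy":69,"dz":0,"turn":0,"fingers":0.45},{"dx":0,"dy":69,"dz":0,"turn":0,"fingers":0.45},{"dx":0,"dy":69,"dz":0,"turn":0,"fingers":0.45}]'; python3 -c "
from h import *
go((.605,-.171,.0352),0)"
```

```text
clock: 32.4
position: [0.6034, -0.1707, 0.0352]
orientation: [-1.208, 1.214, -1.21]
force: [-3.3, 1.7, 8.4]
grip_width: 0.0523
clock 32.40 pos [ 0.6034 -0.1707  0.0352] head -0.2 dx dy dz [0.3 0.  1.6] turn -0.003 F [-3.3  1.7  8.4] grip 0.0523
```

```bash
python3 -m handwheel '[{"dx":0,"dy":-0.5,"dz":0,"turn":0,"fingers":0.6},{"dx":0,"dy":-0.5,"dz":0,"turn":0,"fingers":0.8},{"dx":0,"dy":-0.5,"dz":0,"turn":0,"fingers":1},{"dx":0,"dy":-0.5,"dz":0,"turn":0,"fingers":1},{"dx":0,"dy":-20,"dz":0,"turn":0,"fingers":1},{"dx":0,"dy":-60,"dz":0,"turn":0,"fingers":1},{"dx":0,"dy":-100,"dz":0,"turn":0,"fingers":1},{"dx":0,"dy":-140,"dz":0,"turn":0,"fingers":1},{"dx":0,"dy":-180,"dz":0,"turn":0,"fingers":1},{"dx":0,"dy":-200,"dz":0,"turn":0,"fingers":1}]' 40; python3 -m handwheel '[{"dx":-40,"dy":0,"dz":0,"turn":0,"fingers":1},{"dx":-80,"dy":0,"dz":0,"turn":0,"fingers":1},{"dx":-120,"dy":0,"dz":0,"turn":0,"fingers":1},{"dx":-160,"dy":0,"dz":0,"turn":0,"fingers":1},{"dx":-200,"dy":0,"dz":0,"turn":0,"fingers":1},{"dx":-220,"dy":0,"dz":0,"turn":0,"fingers":1},{"dx":-220,"dy":0,"dz":0,"turn":0,"fingers":1},{"dx":-220,"dy":0,"dz":0,"turn":0,"fingers":1},{"dx":-220,"dy":0,"dz":0,"turn":0,"fingers":1}]'; cat > chk.py <<'E'
from h import *
B=np.array([.605,-.207]);T=np.array([.635,.205]);a=np.radians(77-90)
for n in ('side','top'):
  im,d=capture(n); cv2.imwrite(f'pics/{n}9.png',cv2.resize(im[100:330,100:440],None,fx=2.3,fy=2.3,interpolation=2)); np.save(n+'9.npy',d)
  for q in "dropper_bottle squeeze_bottle jar cup tape_roll coupling flat_tin".split():
    for r in tip_of(n,q):
      X=w(n,r['location']); e=X[:2]-T; print(n,q,round(r['conf'],2),X.round(3),"blk",(X[:2]-B).round(3),"tray",np.round([np.cos(a)*e[0]+np.sin(a)*e[1],-np.sin(a)*e[0]+np.cos(a)*e[1]],3))
go((.5,0,.3),0)
E
python3 chk.py
```

```text
clock: 33.4
position: [0.6061, -0.1719, 0.238]
orientation: [-1.205, 1.207, -1.215]
force: [0.1, -0.8, 0.7]
grip_width: 0.0854
clock: 34.3
position: [0.605, 0.0467, 0.2345]
orientation: [-1.207, 1.213, -1.215]
force: [-0.5, -0.3, 0.5]
grip_width: 0.0854
side dropper_bottle 0.68 [ 0.605 -0.258  0.004] blk [ 0.    -0.051] tray [ 0.075 -0.458]
side dropper_bottle 0.2 [ 0.638  0.208 -0.   ] blk [0.033 0.415] tray [0.003 0.004]
side squeeze_bottle 0.91 [0.629 0.161 0.007] blk [0.024 0.368] tray [ 0.004 -0.044]
side squeeze_bottle 0.59 [ 0.689 -0.049  0.003] blk [0.084 0.158] tray [ 0.11  -0.235]
side squeeze_bottle 0.58 [0.676 0.062 0.001] blk [0.071 0.269] tray [ 0.072 -0.13 ]
side squeeze_bottle 0.31 [ 0.449  0.159 -0.   ] blk [-0.156  0.366] tray [-0.171 -0.087]
side jar 0.85 [0.65  0.232 0.004] blk [0.045 0.439] tray [0.009 0.03 ]
side cup 0.84 [ 0.603 -0.174  0.006] blk [-0.002  0.033] tray [ 0.054 -0.376]
side tape_roll 0.59 [ 0.45   0.162 -0.001] blk [-0.155  0.369] tray [-0.171 -0.084]
side coupling 0.48 [ 0.43  -0.322  0.002] blk [-0.175 -0.115] tray [-0.081 -0.559]
side flat_tin 0.82 [0.43  0.009 0.001] blk [-0.175  0.216] tray [-0.155 -0.237]
top dropper_bottle 0.78 [ 0.607 -0.254  0.006] blk [ 0.002 -0.047] tray [ 0.076 -0.454]
top squeeze_bottle 0.64 [ 0.683 -0.052 -0.003] blk [0.078 0.155] tray [ 0.105 -0.239]
top squeeze_bottle 0.45 [0.625 0.162 0.001] blk [0.02  0.369] tray [-0.001 -0.044]
top jar 0.75 [0.644 0.236 0.003] blk [0.039 0.443] tray [0.001 0.032]
top cup 0.79 [ 0.605 -0.168  0.003] blk [-0.     0.039] tray [ 0.054 -0.371]
top coupling 0.45 [ 0.427 -0.318  0.001] blk [-0.178 -0.111] tray [-0.085 -0.557]
top flat_tin 0.7 [0.431 0.01  0.001] blk [-0.174  0.217] tray [-0.155 -0.236]
clock 35.10 pos [0.6051 0.0492 0.2343] head -0.2 dx dy dz [  49.5  -65.7 -104.9] turn -0.003 F [-0.5 -0.7 -0.4] grip 0.0851
```

View pics/side9.png

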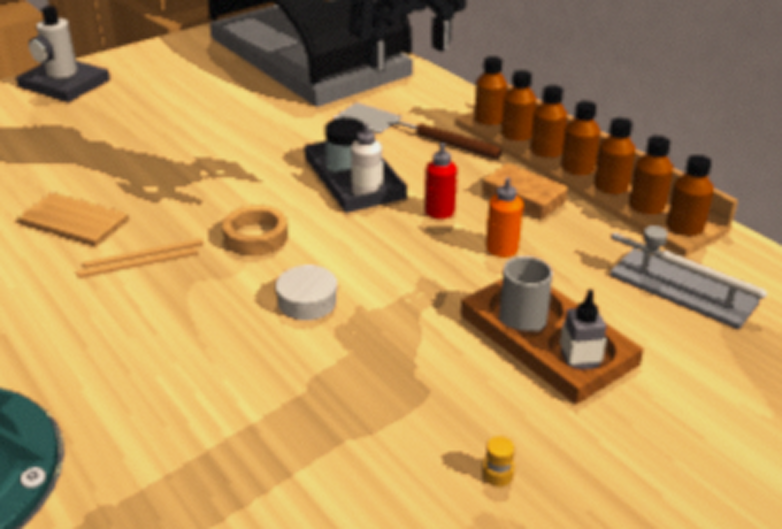

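View pics/top9.png

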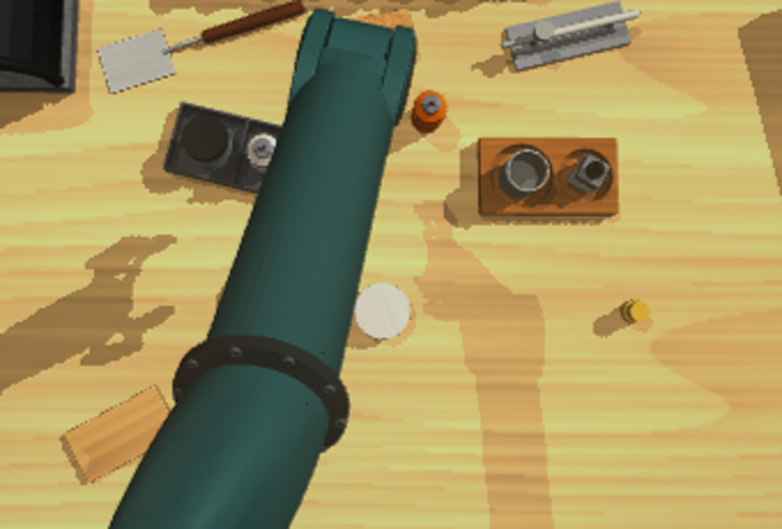

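The side view shows all four upright in the right places: jar (346,145), squeeze bottle (367,165), cup (526,293) and dropper (583,335). I check the heights from the saved depth, then hand in.

```bash
python3 - <<'E'
from h import *
for n in ("top","side"):
  d=np.load(n+"9.npy");P=cloud(n,d)
  for q,c,r,h in [("jar",(.643,.238),.024,.068),("cup",(.605,-.17),.032,.076),("drop",(.606,-.256),.012,.1),("sq",(.625,.161),.012,.108)]:
    m=(np.hypot(P[...,0]-c[0],P[...,1]-c[1])<r)&(d>0)&(P[...,2]>.05)&(P[...,2]<.13); Q=P[m]
    if len(Q)<5: continue
    print(n,q,"expect top",h,"max",np.percentile(Q[:,2],[50,97]).round(3),"xy",Q[Q[:,2]>h-.012][:,:2].mean(0).round(3))
    if q=="jar" and n=="top":
      A=np.c_[Q[:,:2]-Q[:,:2].mean(0),np.ones(len(Q))]; print(" slope",np.linalg.lstsq(A,Q[:,2],rcond=None)[0].round(3))
hand_in()
E
```

```text
top jar expect top 0.068 max [0.068 0.073] xy [0.643 0.238]
 slope [0.005 0.031 0.068]
top cup expect top 0.076 max [0.072 0.079] xy [ 0.603 -0.17 ]
top drop expect top 0.1 max [0.08  0.099] xy [ 0.604 -0.255]
top sq expect top 0.108 max [0.093 0.106] xy [0.626 0.162]
side jar expect top 0.068 max [0.069 0.071] xy [0.643 0.238]
side cup expect top 0.076 max [0.066 0.078] xy [ 0.602 -0.171]
side drop expect top 0.1 max [0.079 0.1  ] xy [ 0.604 -0.257]
side sq expect top 0.108 max [0.092 0.107] xy [0.625 0.161]
the job is handed in; nothing more can be done
```

Both kits are made up, and I handed the job in at about 35 s on the clock. The white squeeze bottle is in the narrow compartment and the jar in the wide one. The dropper bottle is in the small well and the cup in the large well. I set each one down slowly before letting go.

- **Positions:** in the last pictures all four stand upright, and the network estimates from both cameras put each within about 10 mm of the centre of its place. The heights from depth match pieces standing on the floor: jar 68 mm, cup about 76 mm, dropper about 100 mm, squeeze bottle about 107 mm. The jar lid's measured slope was about 0.03 rad, against the limit of 0.12.
- **Things left alone:** the tape roll, coupling and flat tin read within about 6 mm of where they started, and the red and orange look-alike bottles were never touched. In the last top picture the arm hid the tape roll, so its position was only checked from the side camera.
- **Disagreements:** the networks gave some false hits, such as the flat tin reported once as a cup. I ruled these out against the pictures.

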